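# Put the bottle stopper away in the spring-lid box

### The job

Press the thumb latch on the front of the white keeper box so that its sprung wooden lid pops open, put the metal bottle stopper inside, and shut the lid again until the latch snaps over it and holds it closed. Leave the cork and the egg cup standing where they are.

Things in the scene. Friction and masses are not known exactly. Their poses are not given: they have to be found in the camera images.
- keeper_box: white metal box fixed to the worktop, outside 120 (x) x 150 (y) x 63 mm high, walls 5 mm, inside 54 mm deep, inner floor 9 mm above the worktop. Origin: centre of its underside. Its -x points to its front (latch), +x to its hinge, z up; turned by 66 to 97 degrees: its front faces the robot's right. Beware: wall cabinets begin 0.64 m ahead of the robot, 0.45 m above the worktop.
- keeper_lid (a joint): the sprung wooden lid, 121 mm deep, 150 wide, 8 thick; rad, 0 = shut (about 0.01 when latched), 1.70 = fully open, a little past upright. The hinge line runs along the box's y axis at x = +60, z = 64 mm of the box's frame, in the plane of the lid's underside. A damped spring of 0.2 N m at shut opens it in about a second once let go, and always reopens it when not latched.
- lid_push (a point): point on the outer face of the stiff lid, 95 mm from the hinge line, mid-width; z = outward normal of that face, x = along the lid to the hinge. 72 mm above the worktop when shut. To shut, push that face (anywhere across its width) from behind, round the hinge, then down; the last 10 mm take about 5 N, to drive the lip at the lid's front past the latch's tooth, until the lid is on its stop (0).
- keeper_latch (a joint): the steel thumb latch, a rocker on the middle of the box's front; value in rad, 0 = home (hooked over the lid's lip when the lid is shut), grows as the thumb pad is pressed down, stop at 0.22. The lid is let go at about 0.08. A spring brings it home by itself. Its hook stands up to 84 mm above the worktop, 60 to 80 mm in front of the box's centre, 26 mm wide.
- latch_pad (a point): middle of the top of the latch's thumb pad, 40 mm above the worktop, 114 mm in front of the box's centre; the pad is 34 mm wide (y) and 30 mm long (x). Pressing here straight down takes about 2 N to release (3 mm down) and 4 N to reach the stop, 9 mm down.
- stopper_center (a point): centre of the bottle stopper, a loose turned metal stopper with a round bulb on top and a waisted foot, 25 mm across, 49 mm tall, standing upright on the worktop; the point lies on its axis, half-way up; z is its axis. Weight 40 to 85 g.
- cork: a plain cork, 23 mm across and 44 mm tall, standing upright; origin at the centre of its underside. Bystander.
- egg_cup: a metal egg cup on a foot, open at the top, 39 mm across, 60 mm tall; origin at the centre of its underside. Bystander.
Mind the look-alikes: they are no part of the job. What is meant by the part that bears stopper_center is not black, blue or red, and is the smaller of those in its own colour.

How it is judged:
On the way, in this order (a step that is already met when the one before it is completed fails the run):
1. the thumb latch is pressed (value of joint keeper_latch above 0.06 rad), for 0.02 s.
2. the lid has popped open (value of joint keeper_lid above 1.3 rad), for 0.2 s.
3. the stopper is inside the box, with the lid open (value of joint keeper_lid above 1 rad and x of stopper_center in the frame of keeper_box between -0.055 and 0.055 m and y of stopper_center in the frame of keeper_box between -0.07 and 0.07 m and z of stopper_center in the frame of keeper_box below 0.05 m), for 0.2 s.
At the end, for the whole second after the job is handed in: The stopper lies or stands inside the box (its centre within the inner walls and below 50 mm over the worktop), the lid is shut to within 0.03 rad and held by the latch, and the latch is back home to within 0.03 rad (value of joint each of keeper_lid, keeper_latch below 0.03 rad and x of stopper_center in the frame of keeper_box between -0.055 and 0.055 m and y of stopper_center in the frame of keeper_box between -0.07 and 0.07 m and z of stopper_center in the frame of keeper_box below 0.05 m); the robot touches nothing.
It fails at once if the cork is shifted or tipped by more than 30 mm or 0.5 rad (distance of cork from where it was at the start of the episode above 0.03 m or angle between cork's own z axis and vertical above 0.5 rad).
It fails at once if the egg cup is shifted or tipped by more than 30 mm or 0.5 rad (distance of egg_cup from where it was at the start of the episode above 0.03 m or angle between egg_cup's own z axis and vertical above 0.5 rad).
It also fails if it takes over 72 s, if anything falls off the work surface, if the arm or the gripper's body presses on something with over 40 N, if the wrist force passes 120 N, or if a joint passes its speed limit or range.

### The arm

A 6-joint arm with a two-finger parallel gripper is mounted at the origin on a cart in front of the work surface, level with it; the furniture and walls round the work are solid. World frame = base frame: x ahead of the robot, y to its left, z up, the work surface at z = 0. Lengths are in m, angles in rad, forces in N, time in s.
With the tool pointing down it reaches from about 0.375 to 0.9 m from the base axis. Payload 3.1 kg.
Tool frame: the origin (TCP) lies between the finger pads; the fingertips stand 11 mm ahead of it and the grasp point (between the pads) lies 8 mm behind it; z points along the fingers, y is the direction in which the jaws open and shut (so a half turn about z gives the same grasp; the last joint's range is limited). The gripper opens to 85 mm and grips with 20 to 120 N. Pads are 22 mm wide; open, the fingers measure 114 mm over their backs; the gripper's body (76 mm by 85 mm) begins 54 mm behind the grasp point. The pads swing forward as they close: fully open they stand 13 mm farther back than shut.
Start: joints at [-1.488, 0.527, 1.433, -0, 1.181, -0.178], TCP at [0.161, -0.604, 0.242] pointing down, gripper open.
Joint ranges: [-3.08, 3.08], [-0.75, 2.2], [0.22, 2.44], [-1.43, 4.57], [0, 2.65], [-2.85, 2.85]. Speed limits (rad/s): [2.79, 2.79, 3.14, 3.14, 3.14, 3.14].

### API

Orientations are given as a unit quaternion [x, y, z, w].
In Python, from station import manip gives the robot as it stands.
- The arm moves only by the tool move_arm, never from a script. Its argument "deltas" is a list of rows, each a list of 5 numbers: the shift along the tool's x, y, z in units of 40 cm (1.0 is 40 cm), then the turn about the tool's z in units of 0.5 rad (1.0 is 0.5 rad), then the opening in per cent of the stroke, from 0 (shut) to 100 (fully open). In form: [[x, y, z, twist, grip], ...]. A call has exactly 8 rows; each row is the pose to reach, as a shift and turn from the pose commanded when the call began, along the tool's axes at that moment; what a row does not reach only later rows make up. A row lasts 1/12 s, in which the tool goes at most 41.7 mm and 7.16 degrees, less where a joint would pass 70% of its speed; a pose out of reach is approached as far as the arm can. A call with a number of a shift or a turn outside -1 to 1 is refused whole. A call with a gripper value outside its range is refused whole. The fingers move at their own pace and stop on an object; "force" is the grip in N (left out, the last holds). Time passes only in rows, so rows that repeat a pose let the fingers close, or fill a call up. It gives the time, the measured TCP pose, the force and the opening at its end, in the units of the state.
- manip.sense(): the state, without advancing time (a new reading comes with each control period).
- manip.snapshot(name): name is "scene" or "top" or "wrist"; returns (picture, depth): 420x560x3 uint8, red, green, blue; 420x560 float32, m along the optical axis (not along the pixel's ray), 0 where there is no reading.
- manip.get_calibration(name): a dict with "vfov" (degrees; the focal length in pixels is half the picture's height over the tangent of half this angle, whatever the lens; pixels are square), "cx", "cy" (the principal point, pixels), "pose" (4x4, takes a point from camera to world coordinates). Camera axes: x right, y down, z forward; pixel columns grow to the right and rows downward; lengths in m; the calibration is good to about 2 mm. A picture is of the moment at which its call begins: read the wrist's pose just before it. get_calibration takes no time and is no camera call; for the wrist camera it gives the pose at the moment of the call.
- manip.sign_off(): hands the job in, once; it reports no verdict.
The state is a dict: "t": time; "q": joint angles; "qd": joint speeds; "tau": joint torques, N m; "tcp_pos": TCP position; "tool_rot": TCP orientation; "force": force on the tool from outside, world axes, zero at the start; "ft_torque": the same for the moment, N m; "finger_gap": opening from 0.0 (shut) to 1.0 (fully open).
Only numpy, scipy, OpenCV 4.12 (cv2) and the standard library are available. Lean on these libraries where they do the work, as an engineer would, in place of code of your own. Each camera call takes 0.05 s, during which the arm holds its last target.

## Working session

There is one attempt and no reset: what is moved stays moved. The work goes in short steps, Python scripts to look and compute and a tool call to move; the robot and the scene stay as the last step left them, time stands still between calls to the robot, and variables do not carry over. Pictures are saved under pics/ and viewed, and the job is handed in when it is done.

Besides the shell and the picture viewer there is one more tool, called after ">>>" as name([rows], argument=value, ...), one row to a line, values as JSON. move_arm: Moves the arm, as the interface text tells. Its arguments: {"type":"object","properties":{"deltas":{"type":"array","items":{"type":"array","items":{"type":"number"}}},"force":{"type":"number"}},"required":["deltas"]}

```bash
ls; mkdir -p pics; cat > h.py <<'E'
import numpy as np, cv2
from station import manip
def cam(n):
    c=manip.get_calibration(n); p,d=manip.snapshot(n)
    np.savez('last_%s.npz'%n,p=p,d=d,pose=np.array(c['pose']),v=c['vfov'],cx=c['cx'],cy=c['cy'])
    return p,d
def load(n):
    return np.load('last_%s.npz'%n)
def pt(z,u,v,depth=None):
    f=z['d'].shape[0]/2/np.tan(np.radians(z['v'])/2)
    d=z['d'][int(v),int(u)] if depth is None else depth
    return (z['pose']@np.array([(u-z['cx'])/f*d,(v-z['cy'])/f*d,d,1]))[:3]
def atz(z,u,v,h):
    f=z['d'].shape[0]/2/np.tan(np.radians(z['v'])/2)
    r=z['pose'][:3,:3]@np.array([(u-z['cx'])/f,(v-z['cy'])/f,1]);o=z['pose'][:3,3]
    return o+r*(h-o[2])/r[2]
def cloud(z):
    f=z['d'].shape[0]/2/np.tan(np.radians(z['v'])/2)
    v,u=np.mgrid[:420,:560];d=z['d']
    P=np.stack([(u-z['cx'])/f*d,(v-z['cy'])/f*d,d],-1)
    return P@z['pose'][:3,:3].T+z['pose'][:3,3]
E
python3 - <<'E'
from h import *
print(manip.sense())
for n in('scene','top','wrist'):
    p,d=cam(n); cv2.imwrite('pics/%s0.png'%n,cv2.cvtColor(p,cv2.COLOR_RGB2BGR)); print(n,{k:v for k,v in manip.get_calibration(n).items()})
E
```

```text
pics
{'t': 0.0, 'q': array([-1.48852581e+00,  5.28457376e-01,  1.43388107e+00, -1.36614632e-05,
        1.18139256e+00, -1.78519195e-01]), 'qd': array([-6.32446213e-04,  8.37399189e-05, -6.04263804e-06, -9.06242830e-04,
        1.38229586e-03, -1.06371884e-03]), 'tau': array([ 5.40299607e-04, -4.42346191e+01, -1.78024435e+01, -1.55350854e-04,
        8.54240876e-03, -4.27979103e-06]), 'tcp_pos': array([ 0.16110886, -0.60317487,  0.24134574]), 'tool_rot': array([ 9.91509725e-01,  1.30028158e-01,  4.51243634e-05, -1.06824399e-03]), 'force': array([ 0.4234481 , -0.80341802,  0.17559714]), 'ft_torque': array([ 0.03014705, -0.03827718, -0.02283874]), 'finger_gap': 1.002453848946726}
scene {'vfov': 53.38274316830311, 'cx': 279.01932797851157, 'cy': 210.40038356190973, 'pose': array([[ 0.67722263, -0.38851518,  0.62484036, -0.16038686],
       [-0.73576122, -0.36335203,  0.57151617, -0.57843475],
       [ 0.00499431, -0.84677698, -0.53192462,  0.61551882],
       [ 0.        ,  0.        ,  0.        ,  1.        ]])}
top {'vfov': 50.7510072984845, 'cx': 280.22481356211, 'cy': 208.32750688362125, 'pose': array([[ 0.00650579, -0.99186419,  0.12713421,  0.32013741],
       [-0.99978667, -0.00894408, -0.01861743,  0.0065252 ],
       [ 0.01960306, -0.12698597, -0.99171079,  1.16924297],
       [ 0.        ,  0.        ,  0.        ,  1.        ]])}
wrist {'vfov': 68.24762905551468, 'cx': 275.3160597883387, 'cy': 212.1898265981421, 'pose': array([[ 0.2569281 , -0.91768695, -0.30304886,  0.23984528],
       [-0.96642804, -0.24467876, -0.07841644, -0.58313481],
       [-0.00218788,  0.3130223 , -0.94974326,  0.37408875],
       [ 0.        ,  0.        ,  0.        ,  1.        ]])}
```

View pics/scene0.png

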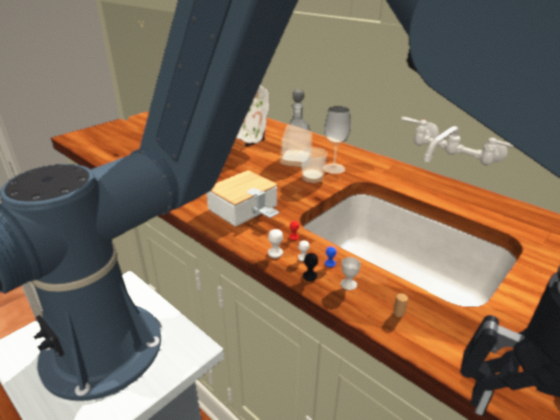

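View pics/top0.png

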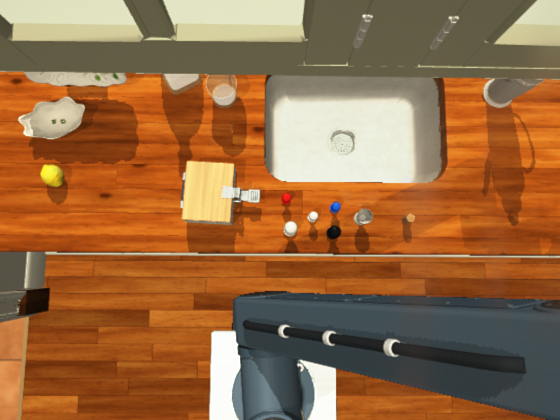

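View pics/wrist0.png

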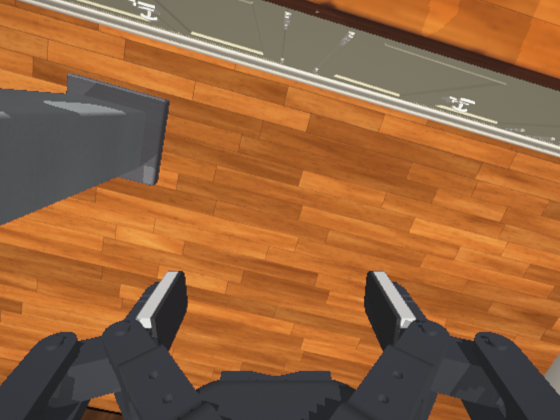

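```bash
python3 - <<'E'
from h import *
for n,(x,y,w,h) in {'top':(170,150,260,105),'scene':(195,165,230,165)}.items():
    z=load(n);c=z['p'][y:y+h,x:x+w];c=cv2.resize(c,None,fx=3,fy=3,interpolation=cv2.INTER_CUBIC)
    cv2.imwrite('pics/%s_crop0.png'%n,cv2.cvtColor(c,cv2.COLOR_RGB2BGR))
z=load('top');P=cloud(z)
# box top plane
C=P.reshape(-1,3)
m=(C[:,2]>.066)&(C[:,2]<.080)&(C[:,1]>-.1)&(C[:,1]<.35)&(C[:,0]>.3)&(C[:,0]<.65)
r=cv2.minAreaRect(C[m][:,:2].astype(np.float32)*1000);print(m.sum(),r,cv2.boxPoints(r))
for lo in (.012,):
    M=((P[...,2]>lo)&(P[...,2]<.2)&(P[...,0]>.36)&(P[...,0]<.62)&(P[...,1]<.3)&(P[...,1]>-.4)).astype(np.uint8)
    n,l,s,c=cv2.connectedComponentsWithStats(M)
    for i in range(1,n):
        if s[i,4]>8:
            Q=P[l==i];print(c[i].round(1),s[i],Q.min(0).round(3),Q.max(0).round(3),Q.mean(0).round(3), z['p'][l==i].mean(0).round())
E
```

```text
2949 ((494.48358154296875, 88.21321105957031), (294.7621154785156, 154.1867218017578), 83.84793853759766) [[402.03973  -50.057175]
 [555.3385   -66.58098 ]
 [586.9274   226.4836  ]
 [433.62866  243.0074  ]]
[211.7 192.7] [ 181  161   79   64 3422] [0.425 0.04  0.012] [0.58  0.236 0.083] [0.5   0.158 0.067] [234. 207. 136.]
[286.2 197.8] [282 193   9  11  70] [ 0.482 -0.04   0.013] [ 0.505 -0.019  0.051] [ 0.492 -0.03   0.042] [213.  28.  20.]
[335.7 206.6] [331 202  10  10  74] [ 0.459 -0.169  0.032] [ 0.483 -0.146  0.05 ] [ 0.47  -0.157  0.043] [ 46.  87. 182.]
[364.4 216.1] [357 209  16  15 196] [ 0.427 -0.248  0.022] [ 0.464 -0.209  0.062] [ 0.447 -0.232  0.04 ] [146. 136. 117.]
[313.1 216. ] [309 212  10   9  71] [ 0.435 -0.112  0.032] [ 0.456 -0.089  0.049] [ 0.445 -0.099  0.043] [220. 210. 190.]
[408.7 218.4] [403 214  12  10  89] [ 0.432 -0.361  0.013] [ 0.453 -0.339  0.048] [ 0.442 -0.347  0.036] [177. 124.  68.]
[290.7 228. ] [284 222  14  13 145] [ 0.398 -0.057  0.046] [ 0.428 -0.024  0.071] [ 0.413 -0.041  0.061] [220. 210. 190.]
[334.3 231.5] [327 226  14  12 128] [ 0.391 -0.166  0.013] [ 0.419 -0.137  0.067] [ 0.405 -0.151  0.058] [27. 21. 18.]
```

View pics/top_crop0.png

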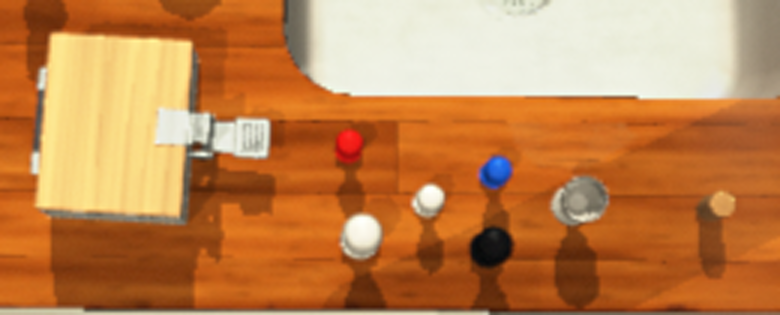

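View pics/scene_crop0.png

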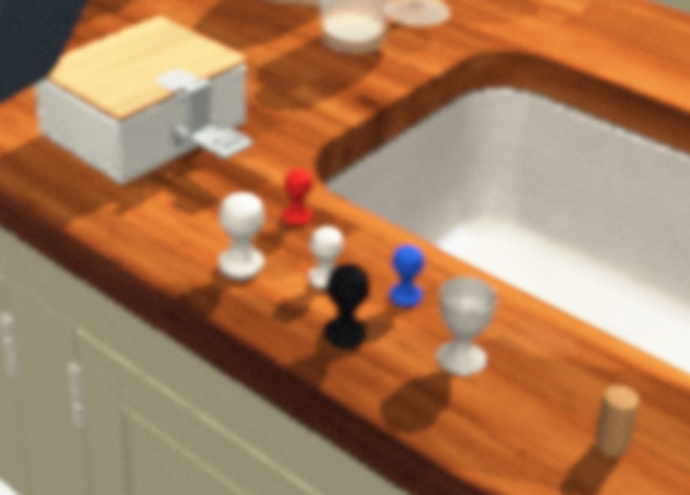

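```bash
python3 - <<'E'
from h import *
z=load('top');P=cloud(z)
M=((P[...,2]>.05)&(P[...,2]<.1)&(P[...,0]>.4)&(P[...,0]<.62)&(P[...,1]<.3)&(P[...,1]>.05)).astype(np.uint8)
p=z['p'].astype(int); W=M&((p[...,0]-p[...,2])>60)
Q=P[W>0]; W2=Q[(Q[:,2]>.068)&(Q[:,2]<.077)]
r=cv2.minAreaRect(W2[:,:2].astype(np.float32)*1000);print(len(W2),r,cv2.boxPoints(r),W2[:,2].mean())
# latch pts
L=P[((P[...,2]>.025)&(P[...,2]<.1)&(P[...,0]>.4)&(P[...,0]<.62)&(P[...,1]<.13)&(P[...,1]>.02)&((p[...,0]-p[...,2])<50))]
for lo,hi in((.025,.05),(.05,.07),(.07,.1)):
    q=L[(L[:,2]>lo)&(L[:,2]<hi)]; print(lo,len(q),q.mean(0),q.min(0),q.max(0))
E
```

```text
2549 ((503.0084533691406, 168.23797607421875), (122.59210968017578, 149.92706298828125), 86.97466278076172) [[424.91437 110.98374]
 [574.63245 103.07096]
 [581.10254 225.49222]
 [431.38446 233.405  ]] 0.0715881300954166
0.025 292 [0.49440016 0.07395545 0.03759215] [0.42532377 0.04010881 0.02513093] [0.57126286 0.12879762 0.04990548]
0.05 50 [0.4966776  0.10545538 0.06288569] [0.42619775 0.08765615 0.05086061] [0.56630173 0.1297078  0.0699615 ]
0.07 161 [0.50008514 0.10993922 0.07473627] [0.48739632 0.08727669 0.07008967] [0.51604298 0.12992183 0.08270271]
```

Candidates in the top view are small white (313,216), large white (290,229), red (286,198), blue (336,207), black (334,231) and the egg cup (364,216). I choose the small white stopper at (313,216): the crop shows it clearly smaller than the other white one. It is about 49 mm tall and stands at (0.445, -0.100). The box centre is at (0.503, 0.168), turned about 87°, which puts the latch pad near (0.497, 0.054).

>>> move_arm([
  [0.04, -0.04, 0, 0.04, 0],
  [0.12, -0.115, 0, 0.1, 0],
  [0.2, -0.19, 0, 0.2, 0],
  [0.28, -0.27, 0, 0.3, 0],
  [0.36, -0.345, 0, 0.4, 0],
  [0.44, -0.42, 0, 0.5, 0],
  [0.51, -0.49, 0, 0.52, 0],
  [0.55, -0.53, 0, 0.52, 0],
])

```text
t: 0.82
tcp_pos: [0.3197, -0.3391, 0.2421]
tool_rot: [1.0, 0.0, -0.0, -0.001]
force: [-0.1, -0.1, -0.2]
finger_gap: -0.0
```

```bash
cat >> h.py <<'E'
def yaw():
    from scipy.spatial.transform import Rotation as R
    x=R.from_quat(manip.sense()['tool_rot']).as_matrix(); return np.arctan2(x[1,0],x[0,0]),x
def goto(p,psi=None):
    s=manip.sense();y,R=yaw()
    d=R.T@(np.array(p)-s['tcp_pos'])/.4
    print('t',round(s['t'],2),'tcp',s['tcp_pos'].round(4),'yaw',round(y,3),'F',s['force'].round(2),'gap',round(s['finger_gap'],3),'q',s['q'].round(2))
    print('delta',d.round(3),'twist',None if psi is None else round((y-psi)/.5,3),'rows',np.linalg.norm(d)*.4/.0417)
E
python3 -c "
from h import *
goto((.497,.05,.14),0)
p,d=cam('wrist');cv2.imwrite('pics/w1.png',cv2.cvtColor(p,cv2.COLOR_RGB2BGR))"
```

```text
t 0.82 tcp [ 0.3197 -0.3391  0.2421] yaw 0.001 F [-0.15 -0.09 -0.22] gap -0.0 q [-1.06  0.32  1.82  0.    1.01  0.51]
delta [ 0.444 -0.972  0.257] twist 0.002 rows 10.542256700762259
```

View pics/w1.png

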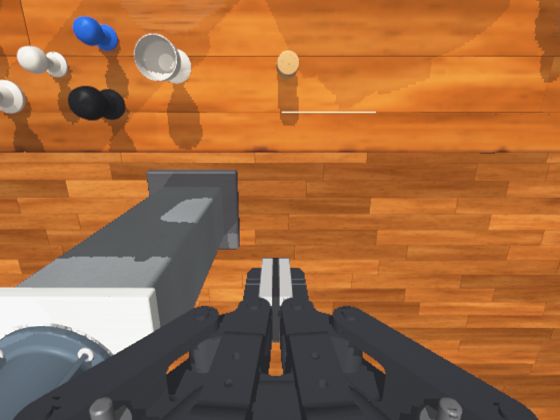

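```bash
python3 -c "
from h import *
z=load('wrist');P=cloud(z);s=manip.sense();t=s['tcp_pos']
Q=(P-t).reshape(-1,3);Q=Q[(z['d'].ravel()>0)]
for lo in np.arange(-.015,.12,.01):
    m=(Q[:,2]>lo)&(Q[:,2]<lo+.01)&(abs(Q[:,1])<.12)&(abs(Q[:,0])<.06)
    if m.sum(): print('z rel tcp %.3f'%lo,m.sum(),Q[m][:,1].min().round(3),Q[m][:,1].max().round(3),Q[m][:,0].min().round(3),Q[m][:,0].max().round(3))
"
```

```text
z rel tcp -0.015 35 -0.012 0.0 0.01 0.011
z rel tcp -0.005 497 -0.019 0.008 0.006 0.011
z rel tcp 0.005 666 -0.02 0.008 0.005 0.012
z rel tcp 0.015 699 -0.02 0.008 0.006 0.011
z rel tcp 0.025 1128 -0.034 0.021 -0.012 0.014
z rel tcp 0.035 3926 -0.044 0.032 -0.013 0.014
z rel tcp 0.045 6718 -0.051 0.039 -0.011 0.016
z rel tcp 0.055 8485 -0.059 0.047 -0.011 0.018
z rel tcp 0.065 11452 -0.067 0.055 -0.007 0.018
z rel tcp 0.075 7817 -0.069 0.056 0.006 0.021
z rel tcp 0.085 116 -0.024 0.012 0.019 0.021
```

>>> move_arm([
  [0.02, -0.05, 0, 0.1, 0],
  [0.06, -0.13, 0, 0.25, 0],
  [0.1, -0.22, 0, 0.4, 0],
  [0.14, -0.31, 0, 0.55, 0],
  [0.18, -0.4, 0, 0.7, 0],
  [0.22, -0.49, 0, 0.85, 0],
  [0.26, -0.57, 0, 1.0, 0],
  [0.28, -0.61, 0, 1.0, 0],
])

```text
t: 1.53
tcp_pos: [0.4315, -0.095, 0.2423]
tool_rot: [0.969, -0.247, -0.0, -0.001]
force: [0.1, 0.0, 0.0]
finger_gap: -0.001
```

```bash
python3 -c "
from h import *
goto((.497,.048,.12),-.87)
p,d=cam('wrist');cv2.imwrite('pics/w2.png',cv2.cvtColor(p,cv2.COLOR_RGB2BGR))"
```

```text
t 1.53 tcp [ 0.4315 -0.095   0.2423] yaw -0.499 F [0.12 0.02 0.02] gap -0.001 q [-0.47  0.28  1.87  0.    0.99  1.6 ]
delta [-0.027 -0.392  0.306] twist 0.742 rows 4.7778551376227645
```

View pics/w2.png

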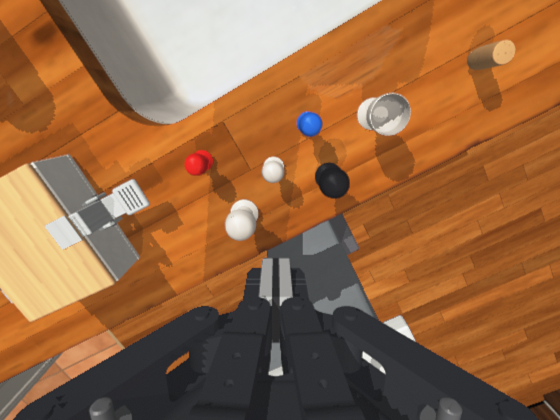

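```bash
python3 -c "
from h import *
z=load('wrist');P=cloud(z)
for r in ((110,180,148,222),):
    pass
for u,v in((128,198),(273,165),(240,228),(62,232),(200,160),(310,123),(330,180)): print(u,v,pt(z,u,v).round(4))
q=P[150:185,255:290].reshape(-1,3);q=q[q[:,2]>.03];print('stopper',len(q),q.min(0),q.max(0),q.mean(0))
print('bulb axis at z.036',atz(z,273,171,.036))
q=P[175:225,105:150].reshape(-1,3);q=q[(q[:,2]>.034)&(q[:,2]<.046)];print('pad',len(q),q.min(0),q.max(0),np.median(q,0))
"
```

```text
128 198 [0.5    0.0553 0.0422]
273 165 [ 0.4553 -0.1045  0.0453]
240 228 [ 0.4167 -0.0437  0.0683]
62 232 [0.5036 0.1191 0.0756]
200 160 [ 0.4971 -0.0394  0.0465]
310 123 [ 0.4751 -0.1583  0.0476]
330 180 [ 0.4162 -0.15    0.0621]
stopper 399 [ 0.43554141 -0.13408428  0.03509233] [ 0.50305826 -0.08796261  0.37478051] [ 0.44984931 -0.1011858   0.04870081]
bulb axis at z.036 [ 0.44815458 -0.10049676  0.036     ]
pad 1193 [0.48153736 0.0382974  0.03413931] [0.51635109 0.10079409 0.04586464] [0.49851842 0.06030707 0.0406171 ]
```

>>> move_arm([
  [0, -0.05, 0.03, 0.1, 0],
  [-0.01, -0.13, 0.1, 0.25, 0],
  [-0.015, -0.21, 0.17, 0.4, 0],
  [-0.02, -0.3, 0.24, 0.55, 0],
  [-0.025, -0.37, 0.29, 0.7, 0],
  [-0.025, -0.395, 0.31, 0.74, 0],
  [-0.025, -0.395, 0.31, 0.74, 0],
  [-0.025, -0.395, 0.31, 0.74, 0],
])

```text
t: 2.25
tcp_pos: [0.4975, 0.0452, 0.1177]
tool_rot: [0.908, -0.42, -0.001, 0.0]
force: [-0.0, 0.2, 0.2]
finger_gap: -0.0
```

```bash
python3 -c "
from h import *
goto((.498,.048,.055),-.87)
p,d=cam('wrist');cv2.imwrite('pics/w3.png',cv2.cvtColor(p,cv2.COLOR_RGB2BGR))"
```

```text
t 2.25 tcp [0.4975 0.0452 0.1177] yaw -0.867 F [-0.01  0.17  0.2 ] gap -0.0 q [-0.13  0.56  1.85 -0.    0.73  2.3 ]
delta [-0.004 -0.006  0.157] twist 0.006 rows 1.5055749721024483
```

View pics/w3.png

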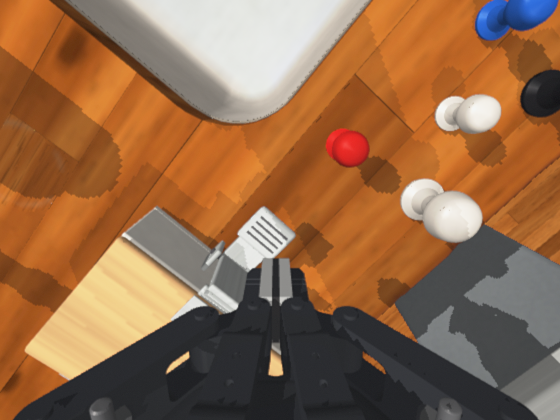

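>>> move_arm([
  [0, 0, 0.06, 0, 0],
  [0, 0, 0.12, 0, 0],
  [0, 0, 0.15, 0, 0],
  [0, 0, 0.165, 0, 0],
  [0, 0, 0.175, 0, 0],
  [0, 0, 0.183, 0, 0],
  [0, 0, 0.186, 0, 0],
  [0, 0, 0.186, 0, 0],
])

```text
t: 2.97
tcp_pos: [0.4983, 0.0446, 0.0448]
tool_rot: [0.907, -0.421, 0.001, -0.0]
force: [-0.6, -3.3, 2.7]
finger_gap: 0.003
```

```bash
python3 -c "
from h import *
goto((.498,.0,.14),-1.22)
p,d=cam('scene');cv2.imwrite('pics/s3.png',cv2.cvtColor(p,cv2.COLOR_RGB2BGR))"
```

```text
t 2.97 tcp [0.4983 0.0446 0.0448] yaw -0.869 F [-0.64 -3.25  2.74] gap 0.003 q [-0.13  0.7   1.89 -0.    0.55  2.31]
delta [ 0.085  0.072 -0.238] twist 0.702 rows 2.522267141876566
```

View pics/s3.png

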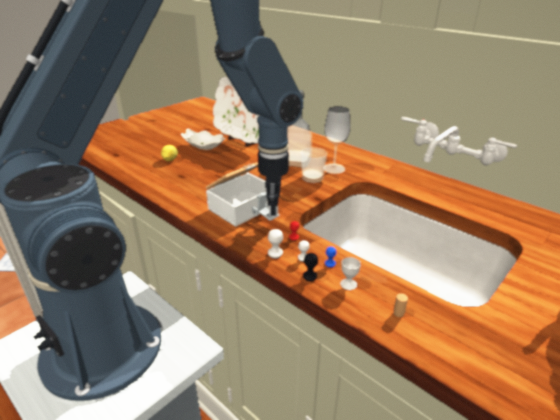

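The scene picture shows the lid swinging open behind the gripper. I'll go up and across to the stopper.

>>> move_arm([
  [0, 0, -0.04, 0, 0],
  [0, 0, -0.1, 0, 0],
  [0.01, 0.01, -0.19, 0, 0],
  [0.03, 0.03, -0.25, 0.1, 0],
  [0.07, 0.07, -0.28, 0.25, 0],
  [0.12, 0.12, -0.28, 0.4, 20],
  [0.17, 0.17, -0.28, 0.55, 40],
  [0.2, 0.2, -0.28, 0.7, 60],
])

```text
t: 3.68
tcp_pos: [0.489, -0.0692, 0.1571]
tool_rot: [0.819, -0.574, 0.002, -0.0]
force: [-0.1, 0.0, 0.2]
finger_gap: 0.419
```

```bash
python3 -c "
from h import *
goto((.39,-.05,.16),-1.2)
for n in('scene','wrist'):
  p,d=cam(n);cv2.imwrite('pics/%s4.png'%n,cv2.cvtColor(p,cv2.COLOR_RGB2BGR))"
```

```text
t 3.68 tcp [ 0.489  -0.0692  0.1571] yaw -1.224 F [-0.14  0.04  0.17] gap 0.419 q [-0.37  0.48  1.84  0.    0.81  2.43]
delta [-0.129  0.216 -0.008] twist -0.047 rows 2.418862122117213
```

View pics/scene4.png

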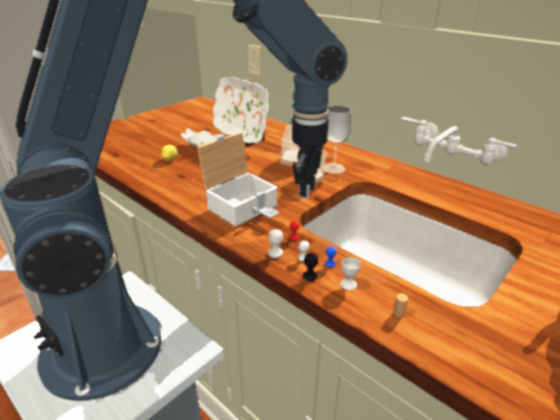

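View pics/wrist4.png

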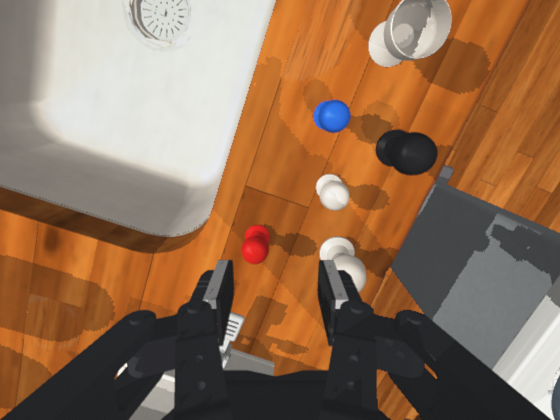

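```bash
python3 -c "
from h import *
z=load('wrist');P=cloud(z)
c=z['p'][150:240,280:400];cv2.imwrite('pics/c4.png',cv2.cvtColor(cv2.resize(c,None,fx=6,fy=6,interpolation=2),cv2.COLOR_RGB2BGR))
print(atz(z,334.5,195.5,.037),atz(z,329,186,.004), pt(z,334,196))
q=P[175:212,318:350].reshape(-1,3);k=q[(q[:,2]>.03)&(q[:,2]<.06)];print(k.min(0),k.max(0),k.mean(0))
goto((.446,-.10,.16),-1.22)
z=load('top');print(atz(z,313.1,216,.038))
"
```

```text
[ 0.44775304 -0.09991415  0.037     ] [ 0.44724837 -0.10052393  0.004     ] [ 0.45108684 -0.10153648  0.04841397]
[ 0.43671093 -0.11195999  0.03439422] [ 0.46016152 -0.08856493  0.05116706] [ 0.45004004 -0.10135598  0.0451696 ]
t 3.78 tcp [ 0.4891 -0.0695  0.1566] yaw -1.223 F [0.07 0.22 0.21] gap 0.587 q [-0.37  0.49  1.84  0.    0.81  2.43]
delta [ 0.035  0.127 -0.009] twist -0.007 rows 1.2673508922116263
[ 0.44600903 -0.09949069  0.038     ]
```

View pics/c4.png

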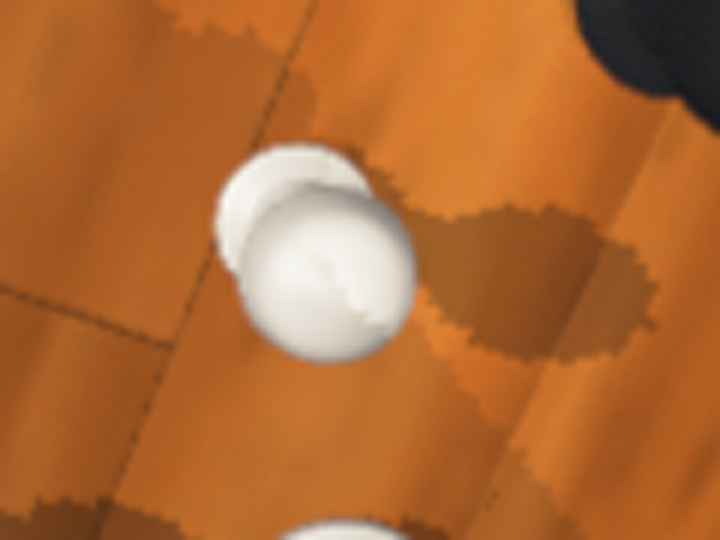

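>>> move_arm([
  [0.015, 0.06, 0, 0, 60],
  [0.036, 0.12, 0, 0, 60],
  [0.036, 0.125, 0, 0, 60],
  [0.036, 0.125, 0.06, 0, 60],
  [0.036, 0.125, 0.14, 0, 60],
  [0.036, 0.125, 0.2, 0, 60],
  [0.036, 0.125, 0.2, 0, 60],
  [0.036, 0.125, 0.2, 0, 60],
], force=30)

```text
t: 4.45
tcp_pos: [0.446, -0.0969, 0.0753]
tool_rot: [0.82, -0.572, -0.001, 0.0]
force: [-0.5, 0.4, 0.6]
finger_gap: 0.601
```

```bash
python3 -c "
from h import *
goto((.447,-.10,.028),-1.22)
p,d=cam('wrist');cv2.imwrite('pics/w5.png',cv2.cvtColor(p,cv2.COLOR_RGB2BGR))"
```

```text
t 4.45 tcp [ 0.446  -0.0969  0.0753] yaw -1.218 F [-0.47  0.43  0.62] gap 0.601 q [-0.46  0.61  1.98  0.    0.55  2.33]
delta [0.008 0.    0.118] twist 0.004 rows 1.136547505518864
```

View pics/w5.png

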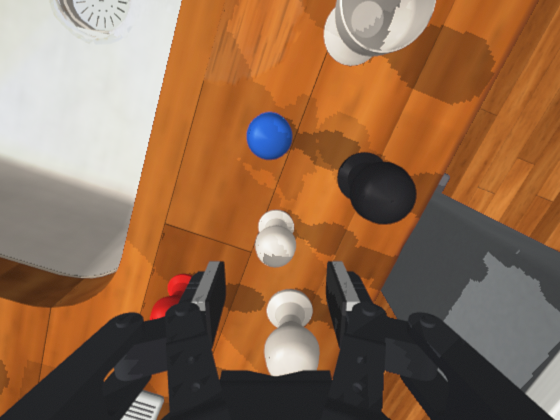

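>>> move_arm([
  [0.008, 0, 0.06, 0, 60],
  [0.008, 0, 0.11, 0, 60],
  [0.008, 0, 0.118, 0, 60],
  [0.008, 0, 0.118, 0, 40],
  [0.008, 0, 0.118, 0, 20],
  [0.008, 0, 0.118, 0, 10],
  [0.008, 0, 0.118, 0, 0],
  [0.008, 0, 0.118, 0, 0],
], force=30)

```text
t: 5.17
tcp_pos: [0.4483, -0.1014, 0.0301]
tool_rot: [0.82, -0.573, 0.001, -0.0]
force: [0.6, 1.6, 7.7]
finger_gap: 0.266
```

```bash
python3 -c "
from h import *
goto((.447,-.10,.17),-1.22)
p,d=cam('wrist');cv2.imwrite('pics/w6.png',cv2.cvtColor(p,cv2.COLOR_RGB2BGR))"
```

```text
t 5.17 tcp [ 0.4483 -0.1014  0.0301] yaw -1.219 F [0.56 1.63 7.66] gap 0.266 q [-0.47  0.71  2.    0.    0.43  2.32]
delta [-0.004  0.001 -0.35 ] twist 0.001 rows 3.3548447649314364
```

View pics/w6.png

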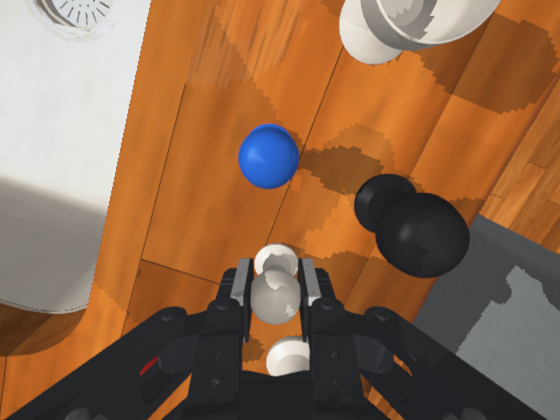

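>>> move_arm([
  [0, 0, 0, 0, 0],
  [0, 0, -0.02, 0, 0],
  [0, 0, -0.05, 0, 0],
  [0, 0, -0.1, 0, 0],
  [0, 0, -0.17, 0, 0],
  [0, 0, -0.25, 0, 0],
  [0, 0, -0.32, 0, 0],
  [0, 0, -0.35, 0, 0],
], force=45)

```text
t: 5.88
tcp_pos: [0.4485, -0.1017, 0.1726]
tool_rot: [0.82, -0.572, 0.003, -0.0]
force: [-0.7, 0.2, -1.3]
finger_gap: 0.26
```

```bash
python3 -c "
from h import *
goto((.503,.158,.17),-.87)
p,d=cam('wrist');cv2.imwrite('pics/w7.png',cv2.cvtColor(p,cv2.COLOR_RGB2BGR))"
```

```text
t 5.88 tcp [ 0.4485 -0.1017  0.1726] yaw -1.219 F [-0.67  0.17 -1.28] gap 0.26 q [-0.47  0.42  1.91 -0.    0.8   2.32]
delta [-0.563 -0.352  0.005] twist -0.698 rows 6.363571792717415
```

View pics/w7.png

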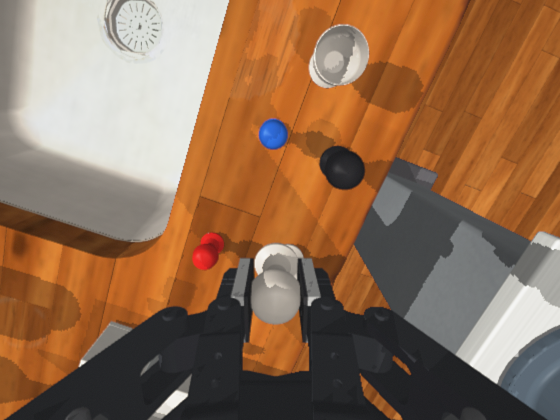

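>>> move_arm([
  [-0.04, -0.025, 0, -0.05, 0],
  [-0.12, -0.075, 0, -0.15, 0],
  [-0.21, -0.13, 0, -0.3, 0],
  [-0.3, -0.19, 0, -0.45, 0],
  [-0.39, -0.245, 0, -0.6, 0],
  [-0.48, -0.3, 0, -0.7, 0],
  [-0.54, -0.34, 0, -0.7, 0],
  [-0.563, -0.352, 0, -0.7, 0],
])

```text
t: 6.6
tcp_pos: [0.5024, 0.1628, 0.1685]
tool_rot: [0.908, -0.419, 0.0, -0.001]
force: [-0.0, -0.2, -0.8]
finger_gap: 0.261
```

```bash
python3 -c "
from h import *
goto((.503,.158,.05),-.87)
for n in('scene','wrist'):
  p,d=cam(n);cv2.imwrite('pics/%s8.png'%n,cv2.cvtColor(p,cv2.COLOR_RGB2BGR))"
```

```text
t 6.6 tcp [0.5024 0.1628 0.1685] yaw -0.865 F [-0.05 -0.22 -0.78] gap 0.261 q [0.1  0.5  1.75 0.   0.89 2.54]
delta [0.01  0.007 0.296] twist 0.01 rows 2.844635668403416
```

View pics/scene8.png

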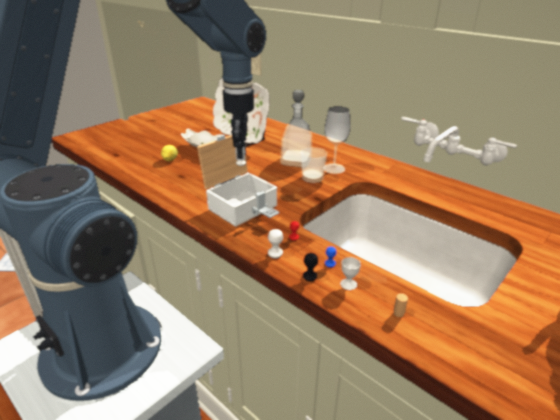

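View pics/wrist8.png

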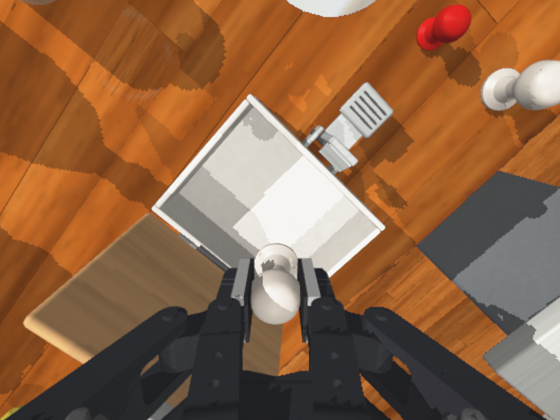

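>>> move_arm([
  [0.005, 0.003, 0.02, 0, 0],
  [0.01, 0.007, 0.07, 0, 0],
  [0.015, 0.01, 0.13, 0, 0],
  [0.015, 0.01, 0.19, 0, 0],
  [0.015, 0.01, 0.25, 0, 0],
  [0.015, 0.01, 0.29, 0, 0],
  [0.015, 0.01, 0.305, 0, 0],
  [0.015, 0.01, 0.305, 0, 0],
])

```text
t: 7.37
tcp_pos: [0.5013, 0.1495, 0.045]
tool_rot: [0.906, -0.422, -0.002, 0.001]
force: [-0.2, -1.2, -0.9]
finger_gap: 0.259
```

```bash
python3 -c "
from h import *
goto((.503,.153,.045),-.87)
p,d=cam('wrist');cv2.imwrite('pics/w9.png',cv2.cvtColor(p,cv2.COLOR_RGB2BGR))"
```

```text
t 7.37 tcp [0.5013 0.1495 0.045 ] yaw -0.872 F [-0.18 -1.2  -0.91] gap 0.259 q [ 0.08  0.71  1.83 -0.    0.61  2.52]
delta [-0.004 -0.009 -0.   ] twist -0.004 rows 0.09309685513482907
```

View pics/w9.png

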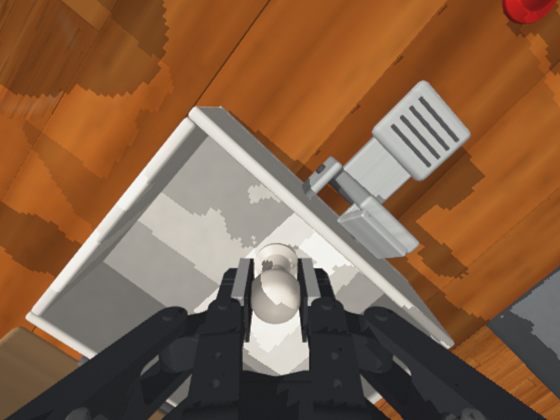

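>>> move_arm([
  [0, 0, 0, 0, 30],
  [0, 0, 0, 0, 38],
  [0, 0, 0, 0, 45],
  [0, 0, 0, 0, 45],
  [0, 0, 0, 0, 45],
  [0, 0, -0.05, 0, 45],
  [0, 0, -0.13, 0, 45],
  [0, 0, -0.2, 0, 45],
])

```text
t: 8.08
tcp_pos: [0.5023, 0.1517, 0.1275]
tool_rot: [0.907, -0.421, -0.001, 0.0]
force: [0.7, -0.7, 0.7]
finger_gap: 0.453
```

```bash
python3 -c "
from h import *
goto((.503,.153,.26),-.87)
p,d=cam('wrist');cv2.imwrite('pics/w10.png',cv2.cvtColor(p,cv2.COLOR_RGB2BGR))"
```

```text
t 8.08 tcp [0.5023 0.1517 0.1275] yaw -0.869 F [ 0.71 -0.71  0.68] gap 0.453 q [ 0.08  0.57  1.79 -0.    0.79  2.52]
delta [-0.002 -0.003 -0.331] twist 0.002 rows 3.177141294338678
```

View pics/w10.png

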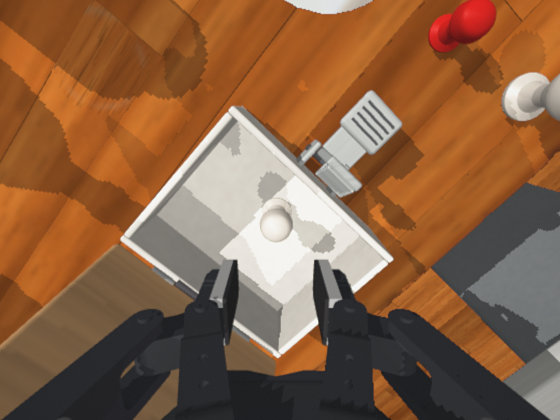

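>>> move_arm([
  [0, 0, -0.07, 0, 20],
  [0, 0, -0.15, -0.1, 0],
  [0, 0, -0.21, -0.25, 0],
  [-0.05, -0.04, -0.22, -0.4, 0],
  [-0.12, -0.09, -0.22, -0.6, 0],
  [-0.2, -0.15, -0.22, -0.8, 0],
  [-0.28, -0.205, -0.22, -1.0, 0],
  [-0.32, -0.235, -0.22, -1.0, 0],
])

```text
t: 8.8
tcp_pos: [0.4912, 0.3138, 0.2152]
tool_rot: [0.984, -0.181, 0.0, -0.001]
force: [0.8, 0.5, 0.1]
finger_gap: 0.006
```

```bash
python3 -c "
from h import *
goto((.49,.31,.15),0)
for n in('scene','wrist','top'):
  p,d=cam(n);cv2.imwrite('pics/%s11.png'%n,cv2.cvtColor(p,cv2.COLOR_RGB2BGR))"
```

```text
t 8.8 tcp [0.4912 0.3138 0.2152] yaw -0.364 F [0.76 0.48 0.08] gap 0.006 q [0.38 0.5  1.57 0.   1.07 2.31]
delta [0.001 0.01  0.163] twist -0.727 rows 1.5662188541916031
```

View pics/scene11.png

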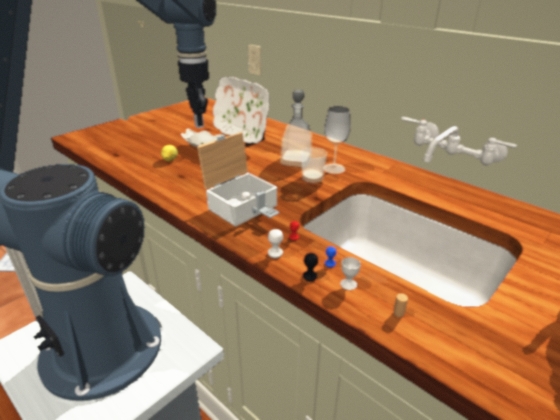

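View pics/top11.png

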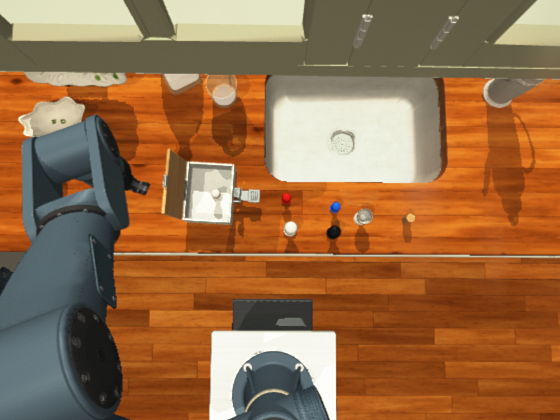

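>>> move_arm([
  [0, 0, 0, -0.1, 0],
  [0, 0, 0, -0.25, 0],
  [0, 0, 0.02, -0.4, 0],
  [0, 0, 0.06, -0.55, 0],
  [0.01, 0.03, 0.1, -0.7, 0],
  [0.02, 0.06, 0.113, -0.73, 0],
  [0.03, 0.085, 0.113, -0.73, 0],
  [0.032, 0.09, 0.113, -0.73, 0],
])

```text
t: 9.62
tcp_pos: [0.4907, 0.2692, 0.1693]
tool_rot: [1.0, -0.004, -0.001, 0.001]
force: [0.6, -0.7, -0.1]
finger_gap: -0.0
```

```bash
python3 -c "
from h import *
goto((.49,.197,.159),0)
p,d=cam('wrist');cv2.imwrite('pics/w12.png',cv2.cvtColor(p,cv2.COLOR_RGB2BGR))"
```

```text
t 9.62 tcp [0.4907 0.2692 0.1693] yaw -0.007 F [ 0.63 -0.7  -0.09] gap -0.0 q [ 0.3   0.54  1.67 -0.    0.94  1.88]
delta [-0.     0.18   0.026] twist -0.015 rows 1.7485041850702796
```

View pics/w12.png

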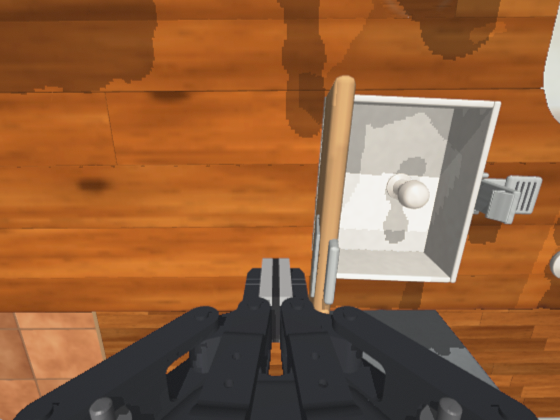

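>>> move_arm([
  [0, 0.02, 0, 0, 0],
  [0, 0.045, 0, 0, 0],
  [0, 0.07, 0, 0, 0],
  [0, 0.095, 0, 0, 0],
  [0, 0.12, 0.003, 0, 0],
  [0, 0.145, 0.012, 0, 0],
  [0, 0.165, 0.02, 0, 0],
  [0, 0.18, 0.026, 0, 0],
])

```text
t: 10.33
tcp_pos: [0.4905, 0.1986, 0.1587]
tool_rot: [1.0, -0.002, -0.0, 0.0]
force: [-0.6, 0.8, 0.9]
finger_gap: -0.002
```

```bash
python3 -c "
from h import *
goto((.49,.1576,.119),0)
for n in('scene','wrist'):
  p,d=cam(n);cv2.imwrite('pics/%s13.png'%n,cv2.cvtColor(p,cv2.COLOR_RGB2BGR))"
```

```text
t 10.33 tcp [0.4905 0.1986 0.1587] yaw -0.005 F [-0.58  0.78  0.94] gap -0.002 q [ 0.17  0.52  1.75 -0.    0.87  1.75]
delta [-0.001  0.102  0.099] twist -0.01 rows 1.3678528817169981
```

View pics/scene13.png

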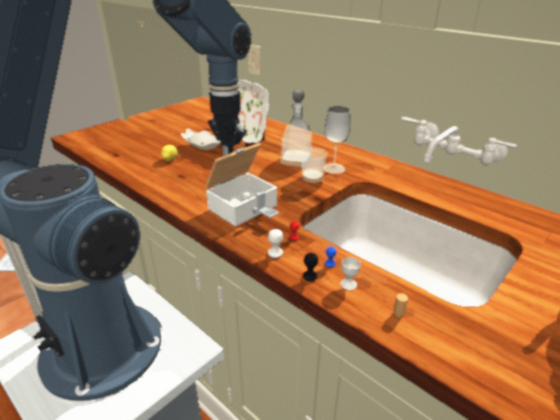

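View pics/wrist13.png

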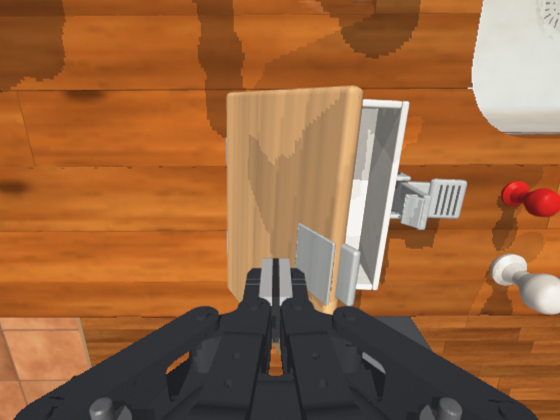

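>>> move_arm([
  [0, 0.02, 0.01, 0, 0],
  [0, 0.04, 0.025, 0, 0],
  [0, 0.06, 0.042, 0, 0],
  [0, 0.075, 0.06, 0, 0],
  [0, 0.09, 0.08, 0, 0],
  [0, 0.102, 0.099, 0, 0],
  [0, 0.112, 0.12, 0, 0],
  [0, 0.118, 0.135, 0, 0],
])

```text
t: 11.1
tcp_pos: [0.4901, 0.1519, 0.1039]
tool_rot: [1.0, -0.002, -0.001, 0.0]
force: [-1.1, -1.1, 2.1]
finger_gap: -0.005
```

```bash
python3 -c "
from h import *
goto((.49,.147,.083),0)
for n in('scene','wrist'):
  p,d=cam(n);cv2.imwrite('pics/%s14.png'%n,cv2.cvtColor(p,cv2.COLOR_RGB2BGR))"
```

```text
t 11.1 tcp [0.4901 0.1519 0.1039] yaw -0.005 F [-1.06 -1.07  2.15] gap -0.005 q [ 0.08  0.6   1.83 -0.    0.72  1.66]
delta [-0.     0.012  0.052] twist -0.009 rows 0.5142257814267098
```

View pics/wrist14.png

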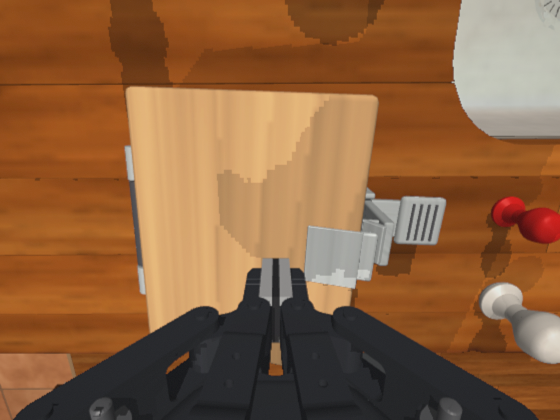

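>>> move_arm([
  [0, 0.006, 0.012, 0, 0],
  [0, 0.01, 0.024, 0, 0],
  [0, 0.012, 0.034, 0, 0],
  [0, 0.012, 0.042, 0, 0],
  [0, 0.012, 0.05, 0, 0],
  [0, 0.012, 0.055, 0, 0],
  [0, 0.012, 0.058, 0, 0],
  [0, 0.012, 0.058, 0, 0],
])

```text
t: 11.87
tcp_pos: [0.4912, 0.1476, 0.0824]
tool_rot: [1.0, -0.002, 0.001, 0.0]
force: [-0.3, -1.0, 7.7]
finger_gap: -0.0
```

```bash
python3 -c "
from h import *
goto((.49,.147,.083),0)
for n in('wrist',):
  p,d=cam(n);cv2.imwrite('pics/%s15.png'%n,cv2.cvtColor(p,cv2.COLOR_RGB2BGR))"
```

```text
t 11.87 tcp [0.4912 0.1476 0.0824] yaw -0.004 F [-0.33 -1.02  7.69] gap -0.0 q [ 0.07  0.64  1.84 -0.    0.66  1.65]
delta [-0.003  0.002 -0.002] twist -0.007 rows 0.03538638907235435
```

View pics/wrist15.png

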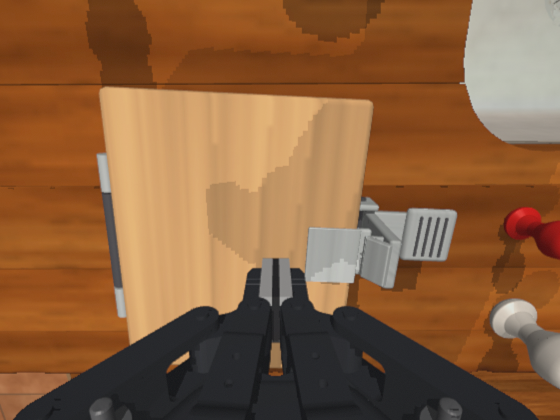

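>>> move_arm([
  [0, 0, 0.003, 0, 0],
  [0, 0, 0.006, 0, 0],
  [0, 0, 0.009, 0, 0],
  [0, 0, 0.012, 0, 0],
  [0, 0, 0.014, 0, 0],
  [0, 0, 0.014, 0, 0],
  [0, 0, 0.014, 0, 0],
  [0, 0, 0.014, 0, 0],
])

```text
t: 12.58
tcp_pos: [0.4912, 0.1475, 0.0796]
tool_rot: [1.0, -0.002, 0.002, 0.0]
force: [-4.8, -3.1, 30.0]
finger_gap: 0.001
```

```bash
python3 -c "
from h import *
goto((.49,.147,.083),0)"
```

```text
t 12.58 tcp [0.4912 0.1475 0.0796] yaw -0.003 F [-4.81 -3.13 30.  ] gap 0.001 q [ 0.07  0.64  1.85 -0.    0.65  1.65]
delta [-0.003  0.001 -0.009] twist -0.006 rows 0.08858189237207716
```

>>> move_arm([
  [0, 0, 0.005, 0, 0],
  [0, 0, -0.01, 0, 0],
  [0, 0, -0.03, 0, 0],
  [0, 0, -0.06, 0, 0],
  [0, 0, -0.1, 0, 0],
  [0, 0, -0.14, 0, 0],
  [0, 0, -0.18, 0, 0],
  [0, 0, -0.2, 0, 0],
])

```text
t: 13.25
tcp_pos: [0.4911, 0.148, 0.1575]
tool_rot: [1.0, -0.002, 0.001, -0.0]
force: [0.2, -0.3, -0.5]
finger_gap: 0.001
```

```bash
python3 -c "
from h import *
goto((.49,.3,.2),0)
for n in('wrist','scene'):
  p,d=cam(n);cv2.imwrite('pics/%s16.png'%n,cv2.cvtColor(p,cv2.COLOR_RGB2BGR))
z=load('wrist')
for u,v in((150,130),(300,130),(345,130),(200,260),(330,240)): print(u,v,pt(z,u,v).round(4))"
```

```text
t 13.25 tcp [0.4911 0.148  0.1575] yaw -0.004 F [ 0.23 -0.32 -0.54] gap 0.001 q [0.07 0.5  1.8  0.   0.84 1.65]
delta [-0.004 -0.38  -0.106] twist -0.008 rows 3.7848499064071692
150 130 [0.5561 0.2607 0.0014]
300 130 [0.5597 0.1309 0.0742]
345 130 [0.5553 0.0847 0.0009]
200 260 [0.4615 0.2069 0.0717]
330 240 [0.4477 0.0929 0.0013]
```

View pics/wrist16.png

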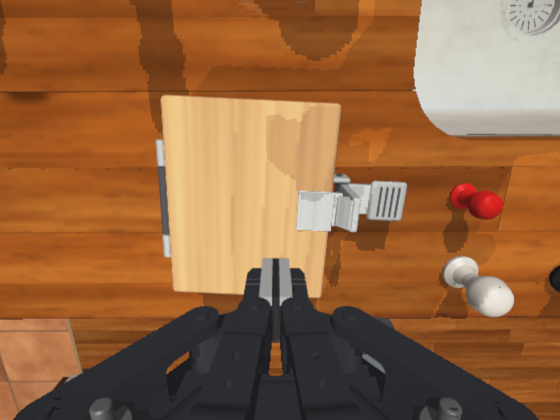

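View pics/scene16.png

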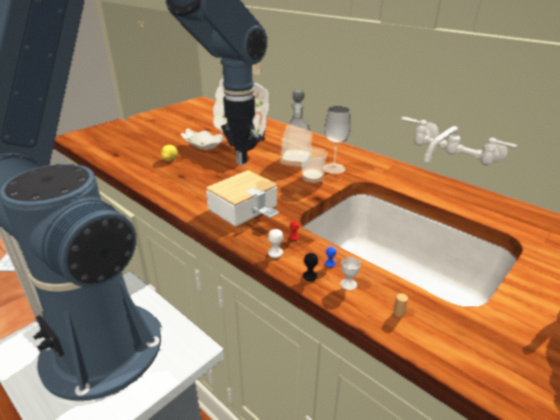

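>>> move_arm([
  [0, 0, -0.02, 0, 0],
  [0, 0, -0.04, 0, 0],
  [0, 0, -0.07, 0, 0],
  [0, 0, -0.1, 0, 0],
  [0, 0, -0.12, 0, 0],
  [0, 0, -0.12, 0, 0],
  [0, 0, -0.12, 0, 0],
  [0, 0, -0.12, 0, 0],
])

```text
t: 14.02
tcp_pos: [0.49, 0.1478, 0.2038]
tool_rot: [1.0, -0.002, -0.001, 0.0]
force: [-0.2, -0.1, -0.3]
finger_gap: 0.001
```

```bash
python3 -c "
from h import *
goto((.49,.15,.2),0)
p,d=cam('wrist');cv2.imwrite('pics/w17.png',cv2.cvtColor(cv2.resize(p[60:270,120:420],None,fx=2.5,fy=2.5,interpolation=2),cv2.COLOR_RGB2BGR))
z=load('wrist');P=cloud(z);p=p.astype(int)
Q=P[(p[...,0]-p[...,2]>50)&(P[...,2]>.062)&(P[...,2]<.09)&(P[...,1]>.09)&(P[...,1]<.25)]
A=np.c_[Q[:,:2],np.ones(len(Q))];c=np.linalg.lstsq(A,Q[:,2],rcond=None)[0];print('lid plane slope x,y',c,len(Q),Q[:,2].mean())
L=P[(abs(P[...,1]-.054)<.012)&(abs(P[...,0]-.5)<.012)];print('pad z',np.median(L[:,2]))
E=P[(abs(P[...,1]-.1)<.02)&(abs(P[...,0]-.5)<.012)&(P[...,2]<.12)];print('hook max z',np.percentile(E[:,2],[50,90,99]))
z=load('scene');print(pt(z,266,211))
"
```

```text
t 14.02 tcp [0.49   0.1478 0.2038] yaw -0.004 F [-0.24 -0.13 -0.35] gap 0.001 q [0.07 0.43 1.75 0.   0.96 1.65]
delta [ 0.    -0.006  0.009] twist -0.008 rows 0.10531163660289837
lid plane slope x,y [-0.00089101 -0.01053686  0.07580024] 21794 0.07355905567970211
pad z 0.04101499528969449
hook max z [0.07583756 0.08144495 0.08266176]
[0.49281608 0.06475514 0.03798987]
```

View pics/w17.png

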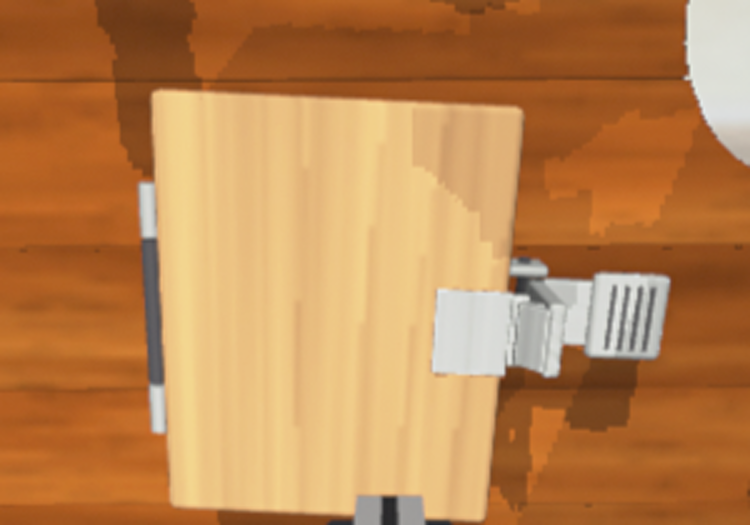

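The lid slope reads 0.0105 rad and the pad is back at 41 mm, so the lid is latched and the latch is home. The arm is clear of everything.

```bash
python3 -c "
from station import manip
print(manip.sign_off())"
```

```text
the job is handed in; nothing more can be done
None
```

I pressed the latch and the lid popped open. I then put the smaller white stopper inside the box, pushed the lid shut until it latched, and handed the job in at about 14 s of the 72 s allowed.

- **Lid and latch:** the last check showed the lid held shut at about 0.0105 rad with the arm clear. The thumb pad was back at 41 mm, its home height.
- **Stopper:** it was standing upright inside the box in the last pictures before the lid closed. I could not see it again once the lid was shut.
- **Cork and egg cup:** in the scene picture taken after closing, both were standing where they started. I did not measure their positions again.
- **Forces:** pushing the lid onto its stop peaked at a reading of about 30 N, more than the roughly 5 N the latch needs. That was fingertip contact, well inside the wrist limit of 120 N and also below 40 N.
- **Disagreements:** camera readings of the same points differed by a few millimetres, such as 0.446 m against 0.448 m for the stopper's x. I felt about 3 N sideways while pressing the latch, which I did not explain. No check failed.

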